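# Load two stacking posts for the press

## Task

Load the two stacking posts for the next press run: on the post with the blue base put the ball bearing first, then the brass spacer, then the green ring on top; on the post with the yellow base put the black rubber ring first and the red ring on top. Each must lie flat on the one below with the pin through it, let go and at rest. Leave the clip, the gauge block and the hex key where they lie.

Things in the scene. Friction and masses are not known exactly. Their poses are not given: they have to be found in the camera images.
- blue_post: fixed stacking post: round blue base 76 mm across and 12 mm thick with an upright steel pin, 14 mm in diameter, at its centre; the pin's tip tapers over the last 7 mm to 6 mm across and stands 62 mm above the table. Origin at the centre of the base's underside (on the table), z up.
- yellow_post: fixed stacking post: round yellow base 76 mm across and 12 mm thick with an upright steel pin, 14 mm in diameter, at its centre; the pin's tip tapers over the last 7 mm to 6 mm across and stands 62 mm above the table. Origin at the centre of the base's underside (on the table), z up.
- bearing: sealed ball bearing: bright steel races with a black seal between them; loose, 52 mm outside diameter, 28 mm bore, 16 mm high, lying flat on the table at the start (axis upright). It drops easily over a post's pin. Origin at the centre of its underside, z along its axis.
- brass_spacer: plain brass-coloured spacer ring; loose, 44 mm outside diameter, 28 mm bore, 20 mm high, lying flat on the table at the start (axis upright). It drops easily over a post's pin. Origin at the centre of its underside, z along its axis.
- green_collar: green plastic ring; loose, 48 mm outside diameter, 28 mm bore, 16 mm high, lying flat on the table at the start (axis upright). It drops easily over a post's pin. Origin at the centre of its underside, z along its axis.
- rubber_buffer: dull black rubber ring, the widest of the rings; loose, 56 mm outside diameter, 28 mm bore, 22 mm high, lying flat on the table at the start (axis upright). It drops easily over a post's pin. Origin at the centre of its underside, z along its axis.
- red_washer: red plastic ring; loose, 50 mm outside diameter, 28 mm bore, 16 mm high, lying flat on the table at the start (axis upright). It drops easily over a post's pin. Origin at the centre of its underside, z along its axis.
- clip_1: black moulded plastic clip, 46x67x28 mm (x, y, z); a bystander lying loose on the table, to be left alone. Origin at the centre of its underside.
- gauge_block: small grey steel gauge block, 22x56x12 mm (x, y, z); a bystander lying loose on the table, to be left alone. Origin at the centre of its underside.
- hex_key: black L-shaped hex key, 33x98x7 mm (x, y, z); a bystander lying loose on the table, to be left alone. Origin at the centre of its underside.
Things that resemble listed ones, but are neither listed nor needed, are in the scene too. Leave any orange look-alike of the rubber_buffer alone.

How it is judged (in metres and radians):
At the end, for the whole second after the job is handed in: From the base up: bearing, brass, green on blue; black, red on yellow: each within 10 mm of the pin axis, 4 mm of its height in the stack (undersides 12, 28, 48 mm; 12, 34 mm above the table), 0.12 rad of flat, at rest. Clip, gauge block, hex key within 30 mm of their start (horizontal distance between each of bearing, brass_spacer, green_collar and blue_post below 0.01 m and z of bearing in the frame of blue_post between 0.008 and 0.016 m and angle between each of bearing, brass_spacer, green_collar, rubber_buffer, red_washer's own z axis and vertical below 0.12 rad and linear speed of each of bearing, brass_spacer, green_collar, rubber_buffer, red_washer below 0.02 m/s and angular speed of each of bearing, brass_spacer, green_collar, rubber_buffer, red_washer below 0.2 rad/s and z of brass_spacer in the frame of blue_post between 0.024 and 0.032 m and z of green_collar in the frame of blue_post between 0.044 and 0.052 m and horizontal distance between each of rubber_buffer, red_washer and yellow_post below 0.01 m and z of rubber_buffer in the frame of yellow_post between 0.008 and 0.016 m and z of red_washer in the frame of yellow_post between 0.03 and 0.038 m and distance of each of clip_1, gauge_block, hex_key from where it was at the start of the episode below 0.03 m); the robot touches nothing.
It fails at once if the clip is shifted by more than 30 mm (distance of clip_1 from where it was at the start of the episode above 0.03 m).
It fails at once if the gauge block is shifted by more than 30 mm (distance of gauge_block from where it was at the start of the episode above 0.03 m).
It fails at once if the hex key is shifted by more than 30 mm (distance of hex_key from where it was at the start of the episode above 0.03 m).
It also fails if it takes over 112 s, if anything falls off the work surface, if the arm or the gripper's body presses on something with over 40 N, if the wrist force passes 120 N, or if a joint passes its speed limit or range.

## Robot

A 6-joint arm with a two-finger parallel gripper is mounted at the origin on a cart in front of the work surface, level with it; the furniture and walls round the work are solid. World frame = base frame: x ahead of the robot, y to its left, z up, the work surface at z = 0. Lengths are in m, angles in degrees, forces in N, time in s.
With the tool pointing down it reaches from about 0.35 to 0.875 m from the base axis. Payload 4.2 kg.
Tool frame: the origin (TCP) lies midway between the tips of the shut fingers; the grasp point (between the pads) lies 19 mm behind it; y points along the fingers, x is the direction in which the jaws open and shut, and the axes are right-handed (so a half turn about y gives the same grasp; the last joint's range is limited). The gripper opens to 87 mm and grips with 3 to 60 N. Pads are 19 mm wide; open, the fingers measure 117 mm over their backs; the gripper's body (75 mm by 190 mm) begins 51 mm behind the grasp point.
Start: joints at [-49.813, 22.042, 0.453, 0, -68.411, -14.817], TCP at [0.268, -0.565, 0.223] pointing down, gripper open.
Joint ranges: [-179.83, 179.83], [-69.29, 118.12], [-61.27, 80.66], [-181.25, 117.63], [-171.15, -9.14], [-177.46, 177.46]. Speed limits (degrees/s): [159.86, 159.86, 180, 180, 180, 180].

## Interface

Orientations are given as a 3x3 rotation matrix whose columns are the frame's x, y, z axes.
In Python, from cell import bot gives the robot as it stands.
- The arm moves only by the shell command python3 -m handwheel 'ROWS' [OPENING] [FORCE]. ROWS is JSON, one flat list of numbers, 4 for each row, row after row: the shift along the world's x, y, z in cm, then the turn about the world's z in rad. A call has 1 to 8 rows; each row shifts and turns the commanded pose from where the row before left it; what a row does not reach is not made up. A row lasts 1/12 s, in which the tool goes at most 41.7 mm and 7.16 degrees, less where a joint would pass 70% of its speed; a pose out of reach is approached as far as the arm can. A call is refused whole if a number of a shift passes 4.17 or a number of a turn 0.125, either way. A call with a gripper value outside its range is refused whole. OPENING is the closure, from -1 (fully open) to 1 (shut), so that 0 is half open, set as the call begins (- or left out, the last holds). The fingers move at their own pace and stop on an object; FORCE is the grip in N (left out, the last holds). Time passes only in rows, so rows that do not move let the fingers close. It gives the time, the measured TCP pose, the force and the opening at its end, in the units of the state.
- bot.get_state(): the state, without advancing time (a new reading comes with each control period).
- bot.get_image(name): name is "side" or "top"; returns the picture (400x640x3 uint8, blue, green, red); there is no depth.
- bot.camera_info(name): a dict with "K" (3x3 intrinsics, pixels), "world_to_cam" (4x4, takes a point from world to camera coordinates). Camera axes: x right, y down, z forward; pixel columns grow to the right and rows downward; lengths in m; the calibration is good to about 2 mm. A picture is of the moment at which its call begins. camera_info takes no time and is no camera call.
- bot.finish_job(): hands the job in, once; it reports no verdict.
The state is a dict: "clock": time; "joint_positions": joint angles; "qvel": joint speeds; "joint_efforts": joint torques, N m; "position": TCP position; "tcp_rot": TCP orientation; "ft_force": force on the tool from outside, world axes, zero at the start; "moment": the same for the moment, N m; "grip_width": finger opening in m.
Only numpy, scipy, OpenCV 4.12 (cv2) and the standard library are available. Lean on these libraries where they do the work, as an engineer would, in place of code of your own. Each camera call takes 0.05 s, during which the arm holds its last target.

## Working session

There is one attempt and no reset: what is moved stays moved. The work goes in short steps, Python scripts to look and compute and a shell command to move; the robot and the scene stay as the last step left them, time stands still between calls to the robot, and variables do not carry over. Pictures are saved under pics/ and viewed, and the job is handed in when it is done.

```bash
mkdir -p pics; ls; python3 - <<'E'
from cell import bot
import cv2,json
s=bot.get_state();print(s)
for n in("top","side"):
    im=bot.get_image(n);cv2.imwrite(f"pics/{n}0.png",im)
    c=bot.camera_info(n);print(n,c)
E
```

```text
pics
{'clock': 0.0, 'joint_positions': array([-4.98133667e+01,  2.20936742e+01,  3.79409552e-01, -2.90084457e-02,
       -6.84116241e+01, -1.48165746e+01]), 'qvel': array([-0.09726949, -0.07774976,  0.06638168, -0.01505404, -0.07484668,
        0.01903385]), 'joint_efforts': array([ 1.24661492e-04, -3.90662062e+01,  1.87402707e+01,  4.21959221e+00,
        1.11070319e-02, -2.27191813e-04]), 'position': array([ 0.26754634, -0.56416921,  0.22142634]), 'tcp_rot': array([[-4.28293036e-01, -1.05811314e-03, -9.03639284e-01],
       [ 9.03637116e-01,  1.98227119e-03, -4.28294330e-01],
       [ 2.24444198e-03, -9.99997475e-01,  1.07157360e-04]]), 'ft_force': array([ 0.40775312, -0.50285813,  0.38654421]), 'moment': array([ 0.02533152, -0.01044347,  0.00706351]), 'grip_width': 0.08687971956666639}
top {'K': array([[380.1067956 ,   0.        , 315.79438868],
       [  0.        , 380.1067956 , 199.8100523 ],
       [  0.        ,   0.        ,   1.        ]]), 'world_to_cam': array([[-0.11971067, -0.99280296, -0.00341227,  0.09264601],
       [-0.96708547,  0.11738562, -0.22575719,  0.51409209],
       [ 0.22453296, -0.02372558, -0.97417763,  0.79436937],
       [ 0.        ,  0.        ,  0.        ,  1.        ]])}
side {'K': array([[365.15906321,   0.        , 321.41160011],
       [  0.        , 365.15906321, 201.92022422],
       [  0.        ,   0.        ,   1.        ]]), 'world_to_cam': array([[-0.94805031, -0.31803463, -0.00738782,  0.49950319],
       [-0.13602921,  0.42627285, -0.8943084 ,  0.08647886],
       [ 0.28757026, -0.8468444 , -0.44739011,  0.77928052],
       [ 0.        ,  0.        ,  0.        ,  1.        ]])}
```

View pics/top0.png

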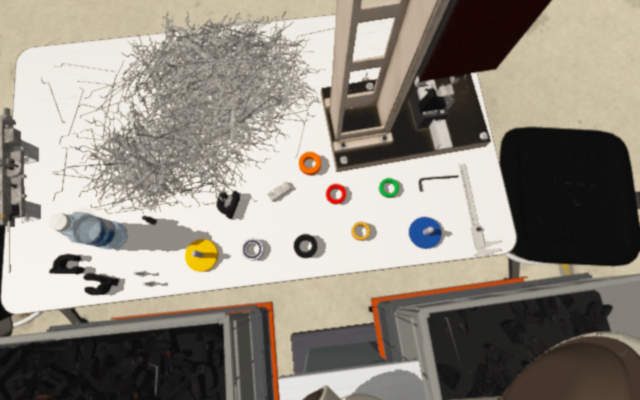

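View pics/side0.png

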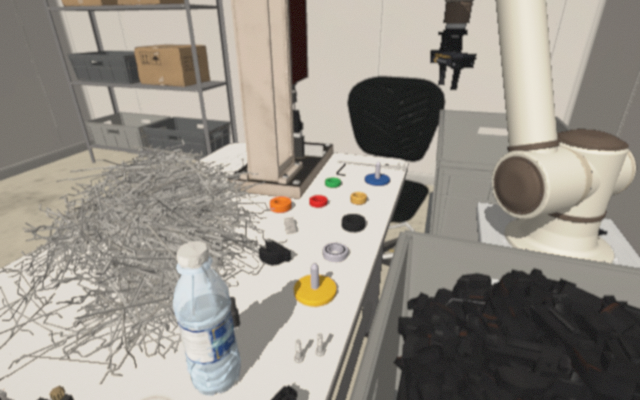

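Top view: orange look-alike at (310,163), to be avoided. The rings are red (337,194), green (390,188), brass (361,231), black rubber (305,245) and bearing (253,249). The blue post is at (426,233) and the yellow post at (202,255). The clip is at (229,203), the gauge block at (282,190) and the hex key at (438,182). Could be confused: black ring vs. orange ring (same shape), brass vs. orange, and bearing vs. any grey hardware at (150,275). Next I'll crop and measure.

```bash
cat > h.py <<'E'
import numpy as np,cv2
from cell import bot
def ray(n,px,z):
    c=bot.camera_info(n);W=c["world_to_cam"];R=W[:3,:3];t=W[:3,3]
    d=R.T@np.linalg.inv(c["K"])@np.array([px[0],px[1],1.]);o=-R.T@t
    return o+d*(z-o[2])/d[2]
def proj(n,p):
    c=bot.camera_info(n);W=c["world_to_cam"];q=c["K"]@(W[:3,:3]@np.array(p)+W[:3,3]);return q[:2]/q[2]
def hull(mask,box):
    x0,y0,x1,y1=box;m=np.zeros_like(mask);m[y0:y1,x0:x1]=mask[y0:y1,x0:x1]
    cs,_=cv2.findContours(m,cv2.RETR_EXTERNAL,cv2.CHAIN_APPROX_NONE)
    if not cs:return None
    c=cv2.convexHull(np.vstack([k for k in cs if cv2.contourArea(k)>15] or cs))
    M=cv2.moments(c);return np.array([M['m10']/M['m00'],M['m01']/M['m00']]),M['m00'],cv2.boundingRect(c)
E
python3 - <<'E'
from h import *
S={'top':{'red':(337,194),'green':(390,188),'brass':(361,231),'black':(305,245),'bearing':(253,249),'blue':(426,233),'yellow':(202,255)},
'side':{'red':(318,201),'green':(333,183),'brass':(359,198),'black':(354,223),'bearing':(336,252),'blue':(377,180),'yellow':(316,291)}}
H=dict(red=.016,green=.016,brass=.02,black=.022,bearing=.016,blue=.012,yellow=.012)
D=dict(red=50,green=48,brass=44,black=56,bearing=52,blue=76,yellow=76)
for n in S:
    im=cv2.imread(f'pics/{n}0.png');hsv=cv2.cvtColor(im,cv2.COLOR_BGR2HSV);h,s,v=cv2.split(hsv)
    for k,(x,y) in S[n].items():
        m={'red':((h<5)|(h>172))&(s>110),'green':(h>45)&(h<85)&(s>90),'brass':(h>10)&(h<28)&(s>70),'black':v<90,'bearing':(v<185),
         'blue':(h>95)&(h<125)&(s>110),'yellow':(h>18)&(h<32)&(s>120)}[k].astype(np.uint8)
        r=25 if k in('blue','yellow') else 17
        o=hull(m,(x-r,y-r,x+r,y+r))
        if o is None: print(n,k,None);continue
        p=ray(n,o[0],H[k]/2)
        x_,y_,w_,h_=o[2]
        a=ray(n,(x_,o[0][1]),H[k]/2);b=ray(n,(x_+w_,o[0][1]),H[k]/2)
        print(n,k,o[0].round(1),o[2],p.round(4),'width mm',round(1000*np.linalg.norm(a-b),1),'exp',D[k])
im=cv2.imread('pics/top0.png');cv2.imwrite('pics/c0.png',cv2.resize(im[145:275,180:455],None,fx=2.9,fy=2.9,interpolation=cv2.INTER_CUBIC))
im=cv2.imread('pics/side0.png');cv2.imwrite('pics/c1.png',cv2.resize(im[150:315,245:415],None,fx=3.5,fy=3.5,interpolation=cv2.INTER_CUBIC))
for k in [(229,203),(282,190),(438,182),(310,163)]: print(k,ray('top',k,.01).round(3))
E
```

```text
top red [335.7 193.5] (326, 184, 21, 20) [ 0.5429 -0.0202  0.008 ] width mm 50.2 exp 50
top green [388.6 187.3] (379, 178, 20, 19) [ 0.5428 -0.1481  0.008 ] width mm 48.0 exp 48
top brass [360.6 230.8] (351, 222, 20, 19) [ 0.4465 -0.0658  0.01  ] width mm 46.6 exp 44
top black [305.3 245.8] (294, 235, 23, 23) [0.4272 0.0661 0.011 ] width mm 53.1 exp 56
top bearing [256.1 249.3] (243, 239, 27, 22) [0.4332 0.1802 0.008 ] width mm 62.5 exp 52
top blue [424.9 232.2] (409, 217, 32, 31) [ 0.4256 -0.2152  0.006 ] width mm 74.8 exp 76
top yellow [201.1 254.9] (185, 239, 33, 33) [0.4359 0.3079 0.006 ] width mm 76.4 exp 76
side red [317.9 200.9] (310, 195, 17, 13) [ 0.5429 -0.0192  0.008 ] width mm 44.1 exp 50
side green [332.5 182. ] (326, 178, 14, 9) [ 0.5426 -0.1479  0.008 ] width mm 40.5 exp 48
side brass [358.  197.9] (350, 192, 17, 13) [ 0.447 -0.064  0.01 ] width mm 44.5 exp 44
side black [353.1 222.7] (342, 215, 23, 17) [0.427  0.0686 0.011 ] width mm 52.8 exp 56
side bearing [335.8 251.6] (323, 243, 27, 19) [0.4329 0.1884 0.008 ] width mm 54.7 exp 52
side blue [377.  179.3] (366, 175, 23, 10) [ 0.4248 -0.2112  0.006 ] width mm 67.7 exp 76
side yellow [314.6 289.9] (294, 275, 43, 31) [0.4354 0.3099 0.006 ] width mm 75.3 exp 76
(229, 203) [0.55  0.235 0.01 ]
(282, 190) [0.566 0.106 0.01 ]
(438, 182) [ 0.541 -0.267  0.01 ]
(310, 163) [0.626 0.032 0.01 ]
```

View pics/c0.png

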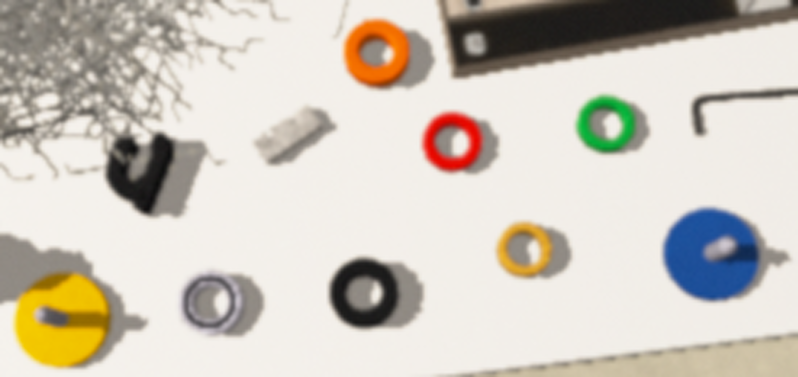

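View pics/c1.png

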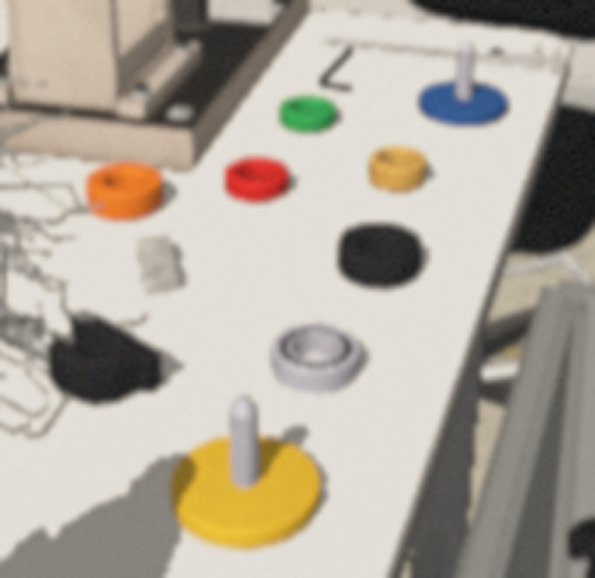

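```bash
python3 - <<'E'
from h import *
for n,k in [('top',(252.8,249.5)),('top',(335,170)),('top',(490,146)),('top',(125,235)),('side',(215,385)),('top',(421,190)),('side',(337,174))]: print(n,k,ray(n,k,.005).round(3))
# pin tips
print('tips expected', proj('top',(.4255,-.214,.062)),proj('side',(.4255,-.214,.062)),proj('top',(.4355,.309,.062)),proj('side',(.4355,.309,.062)))
im=cv2.imread('pics/side0.png');cv2.imwrite('pics/c2.png',cv2.resize(im[20:100,410:500],None,fx=6,fy=6,interpolation=cv2.INTER_CUBIC))
im=cv2.imread('pics/top0.png');a=cv2.resize(im[210:260,400:450],None,fx=8,fy=8,interpolation=cv2.INTER_CUBIC);b=cv2.resize(im[232:282,177:227],None,fx=8,fy=8,interpolation=cv2.INTER_CUBIC);cv2.imwrite('pics/c3.png',np.hstack([a,b]))
E
python3 -m handwheel '[0.75,3.4,0,-0.055,0.75,3.4,0,-0.055,0.75,3.4,0,-0.055,0.75,3.4,0,-0.055,0.75,3.4,0,-0.055,0.75,3.4,0,-0.055,0.75,3.4,0,-0.055,0.75,3.4,0,-0.055]' -0.7 20
```

```text
top (252.8, 249.5) [0.434 0.188 0.005]
top (335, 170) [ 0.602 -0.026  0.005]
top (490, 146) [ 0.617 -0.414  0.005]
top (125, 235) [0.504 0.483 0.005]
side (215, 385) [0.497 0.525 0.005]
top (421, 190) [ 0.527 -0.225  0.005]
side (337, 174) [ 0.55  -0.218  0.005]
tips expected [431.45758522 228.72148303] [378.06810716 161.05815074] [192.93369911 252.92464428] [314.22632807 263.3689432 ]
clock: 0.77
position: [0.3275, -0.291, 0.2222]
tcp_rot: [[0.0, -0.0, -1.0], [1.0, 0.0, 0.0], [0.0, -1.0, 0.0]]
ft_force: [-0.2, 0.2, 1.0]
grip_width: 0.0736
```

View pics/c2.png

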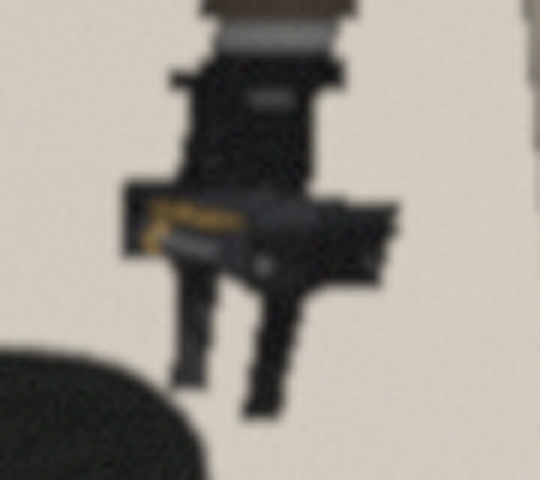

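View pics/c3.png

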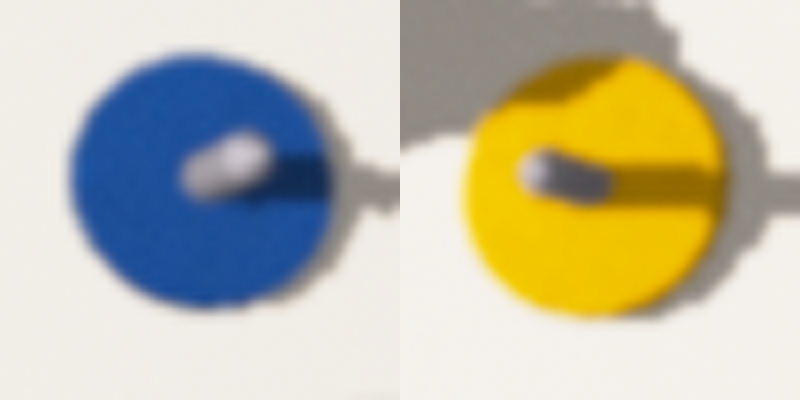

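Tip rays and base discs agree within ~3 mm (blue ≈ (.4255,-.214), yellow ≈ (.4355,.307)), and the tool is now square with the jaws along y. Going over the bearing.

```bash
python3 -m handwheel '[0.75,3.4,0,0,0.75,3.4,0,0,0.75,3.4,0,0,0.75,3.4,0,0,0.75,3.4,0,0,0.75,3.4,0,0,0.75,3.4,0,0,0.75,3.4,0,0]'
python3 -m handwheel '[0.75,3.4,-1,0,0.75,3.4,-1,0,0.75,3.4,-2,0,0.75,3.4,-2,0,0.75,3.4,-2,0,0.75,3.4,-2,0,0,0,0,0,0,0,0,0]'
```

```text
clock: 1.43
position: [0.3874, -0.019, 0.2226]
tcp_rot: [[-0.003, 0.0, -1.0], [1.0, 0.0, -0.003], [0.0, -1.0, -0.0]]
ft_force: [1.7, 0.0, -0.8]
grip_width: 0.0739
clock: 2.1
position: [0.4321, 0.1841, 0.1207]
tcp_rot: [[-0.005, -0.003, -1.0], [1.0, -0.003, -0.005], [-0.003, -1.0, 0.003]]
ft_force: [-0.2, -0.0, -0.5]
grip_width: 0.0742
```

```bash
python3 -m handwheel '[0.15,0.4,-2.5,0,0,0,-2.5,0,0,0,-2,0,0,0,-1,0,0,0,0,0]'
cat > snap.py <<'E'
import sys
from h import *
# snap.py tag tx ty tz sx.. : crop both views round a world point
tag=sys.argv[1];p=[float(a) for a in sys.argv[2:5]];o=[]
for n in('top','side'):
    im=bot.get_image(n);cv2.imwrite(f'pics/{tag}_{n}.png',im)
    x,y=proj(n,p).astype(int);x=np.clip(x,40,600);y=np.clip(y,40,360)
    o.append(cv2.resize(im[y-40:y+40,x-40:x+40],(400,400),interpolation=cv2.INTER_CUBIC));print(n,'origin',x-40,y-40)
cv2.imwrite(f'pics/{tag}.png',np.hstack(o))
E
python3 snap.py a1 .4335 .188 .01
```

```text
clock: 2.52
position: [0.4329, 0.1852, 0.0411]
tcp_rot: [[-0.001, -0.004, -1.0], [1.0, -0.003, -0.001], [-0.003, -1.0, 0.004]]
ft_force: [-0.3, 0.5, -0.3]
grip_width: 0.0738
top origin 212 209
side origin 295 210
```

View pics/a1.png

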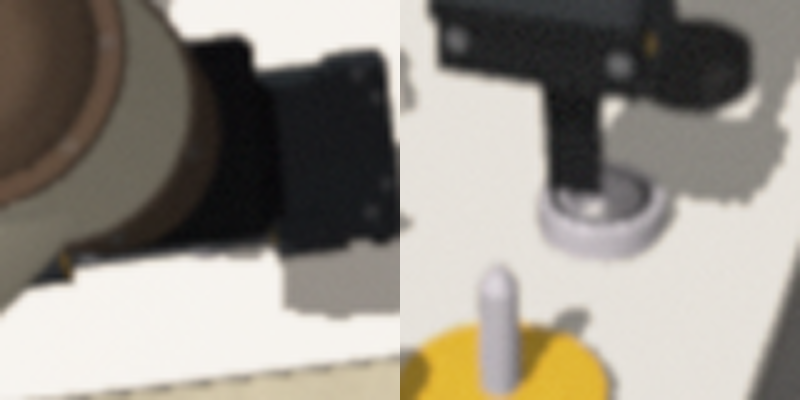

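```bash
python3 - <<'E'
from h import *
print(proj('side',(.433,.185+.045,.041)),proj('side',(.433,.185+.037,.003)),proj('side',(.433,.185,.016)))
E
python3 -m handwheel '[0,0.3,0,0,0,0,-1.5,0,0,0,-1,0,0,0,-0.7,0,0,0,-0.4,0,0,0,0,0,0,0,0,0]'
```

```text
[329.63096137 248.94984513] [330.80130428 263.01094325] [336.23698207 247.38400401]
clock: 3.2
position: [0.4346, 0.1906, 0.007]
tcp_rot: [[-0.003, 0.001, -1.0], [1.0, 0.001, -0.003], [0.001, -1.0, -0.001]]
ft_force: [0.2, 0.3, -0.1]
grip_width: 0.0737
```

Side view: the finger tip sits at the predicted pixel (330,249) and the bearing ring lies between the fingers. Closing.

```bash
python3 -m handwheel '[0,0,-0.3,0,0,0,0,0]'
python3 -m handwheel '[0,0,0,0,0,0,0,0,0,0,0,0,0,0,0,0,0,0,0,0,0,0,0,0]' 1 20
```

```text
clock: 3.37
position: [0.4344, 0.1904, 0.0037]
tcp_rot: [[-0.003, 0.0, -1.0], [1.0, 0.0, -0.003], [0.0, -1.0, -0.0]]
ft_force: [0.6, -0.2, -0.1]
grip_width: 0.0739
clock: 3.87
position: [0.4343, 0.1903, 0.0036]
tcp_rot: [[-0.003, 0.0, -1.0], [1.0, -0.0, -0.003], [-0.0, -1.0, -0.0]]
ft_force: [-1.0, -0.6, 0.4]
grip_width: 0.0496
```

```bash
python3 -m handwheel '[0,0,0,0,0,0,0,0]'; python3 -m handwheel '[0,0,1,0,0,0,2,0,0,0,2,0,0,0,2,0,0,0,2,0,0,0,0,0]';python3 snap.py a2 .4345 .19 .08
```

```text
clock: 4.03
position: [0.4343, 0.1903, 0.0036]
tcp_rot: [[-0.003, 0.0, -1.0], [1.0, -0.0, -0.003], [-0.0, -1.0, -0.0]]
ft_force: [0.1, -0.0, 1.6]
grip_width: 0.0502
clock: 4.53
position: [0.4363, 0.1918, 0.097]
tcp_rot: [[-0.004, 0.006, -1.0], [1.0, 0.005, -0.004], [0.005, -1.0, -0.006]]
ft_force: [0.5, 0.3, -1.3]
grip_width: 0.0499
top origin 206 205
side origin 295 180
```

View pics/a2.png

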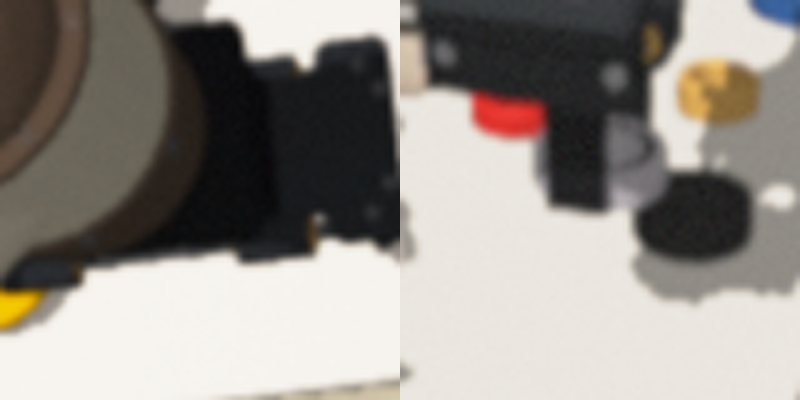

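```bash
python3 - <<'E'
from h import *
s=bot.get_state()['position'];print(s)
for dx in(-.01,0,.01):print(dx,proj('side',s+[dx,0,.0045]))
print(proj('side',s+[0,.0325,0]))
E
```

```text
[0.43422649 0.19038813 0.09379999]
-0.01 [340.31769936 213.47116038]
0 [335.28687847 212.71295892]
0.01 [330.29728513 211.96097091]
[330.22589107 222.81597854]
```

Bearing held and centred (side pixel 335 against 335.3 predicted). Carrying to the blue post.

```bash
python3 -m handwheel '[0,-3,0,0,0,-3,0,0,0,-3,0,0,0,-3,0,0,0,-3,0,0,0,-3,0,0,0,-3,0,0,0,-3,0,0]'
python3 -m handwheel '[-0.2,-3,0,0,-0.2,-3,0,0,-0.2,-3,0,0,-0.2,-3,0,0,0,-3,0,0,0,-1.4,0,0,0,0,0,0,0,0,0,0]'
python3 snap.py a3 .4255 -.214 .06
```

```text
clock: 5.3
position: [0.4328, -0.0513, 0.0921]
tcp_rot: [[-0.003, -0.003, -1.0], [1.0, -0.0, -0.003], [-0.0, -1.0, 0.003]]
ft_force: [0.5, -0.1, -1.9]
grip_width: 0.0497
clock: 5.97
position: [0.425, -0.214, 0.092]
tcp_rot: [[-0.0, -0.003, -1.0], [1.0, 0.001, -0.0], [0.001, -1.0, 0.003]]
ft_force: [0.3, 0.2, -1.5]
grip_width: 0.0495
top origin 391 188
side origin 338 121
```

View pics/a3.png

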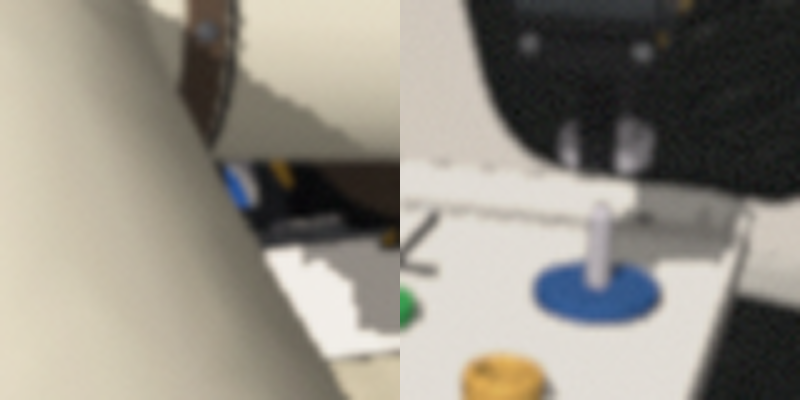

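Side view: ring spans crop x 560–655 above the pin at 599; after the perspective correction it is aligned within ~1–2 mm. Lowering.

```bash
python3 -m handwheel '[0.05,0,-2,0,0,0,-1.5,0,0,0,-1,0,0,0,-1,0,0,0,0,0]'
python3 -m handwheel '[0,0,-1,0,0,0,-0.6,0,0,0,-0.3,0,0,0,0,0,0,0,0,0]'
```

```text
clock: 6.48
position: [0.4253, -0.2123, 0.0367]
tcp_rot: [[-0.004, -0.005, -1.0], [1.0, 0.001, -0.004], [0.001, -1.0, 0.005]]
ft_force: [0.0, 0.8, -1.2]
grip_width: 0.05
clock: 6.9
position: [0.4269, -0.2135, 0.0198]
tcp_rot: [[-0.003, 0.0, -1.0], [1.0, -0.0, -0.003], [-0.0, -1.0, -0.0]]
ft_force: [0.3, 0.4, -0.7]
grip_width: 0.0499
```

```bash
python3 -m handwheel '[0,0,-0.2,0,0,0,-0.1,0,0,0,0,0]'
python3 -m handwheel '[0,0,0,0,0,0,0,0,0,0,0,0,0,0,0,0]' -0.7
python3 -m handwheel '[0,0,1,0,0,0,2,0,0,0,2.5,0,0,0,2.5,0,0,0,0,0]'
python3 snap.py a4 .4255 -.214 .03
```

```text
clock: 7.15
position: [0.4268, -0.2137, 0.0166]
tcp_rot: [[-0.003, 0.0, -1.0], [1.0, 0.0, -0.003], [0.0, -1.0, -0.0]]
ft_force: [-0.4, -0.5, -0.3]
grip_width: 0.0498
clock: 7.48
position: [0.427, -0.2138, 0.0167]
tcp_rot: [[-0.003, 0.0, -1.0], [1.0, -0.0, -0.003], [-0.0, -1.0, -0.0]]
ft_force: [0.4, 0.1, -0.7]
grip_width: 0.0686
clock: 7.9
position: [0.4301, -0.2146, 0.1012]
tcp_rot: [[-0.004, 0.01, -1.0], [1.0, -0.003, -0.004], [-0.003, -1.0, -0.01]]
ft_force: [0.4, 0.1, -0.1]
grip_width: 0.0737
top origin 387 190
side origin 337 131
```

View pics/a4.png

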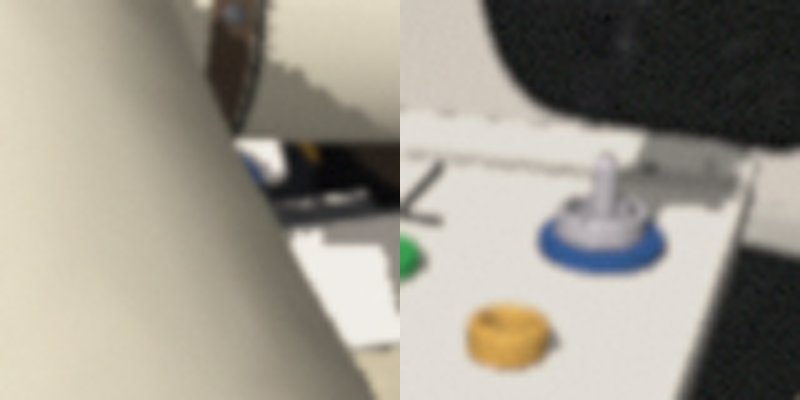

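The bearing lies flat on the blue base (side crop (600,220)) with the pin through it. Now the brass spacer.

```bash
python3 -m handwheel '[0.4,3,0,0,0.4,3,0,0,0.4,3,0,0,0.4,3,-1,0,0.4,2.9,-2,0,0,0,-2,0,0,0,-1,0,0,0,0,0]'
python3 snap.py b1 .4465 -.065 .02
```

```text
clock: 8.67
position: [0.444, -0.0645, 0.0334]
tcp_rot: [[-0.004, -0.008, -1.0], [1.0, -0.001, -0.003], [-0.001, -1.0, 0.008]]
ft_force: [-0.5, 0.4, -0.0]
grip_width: 0.074
top origin 320 190
side origin 318 154
```

View pics/b1.png

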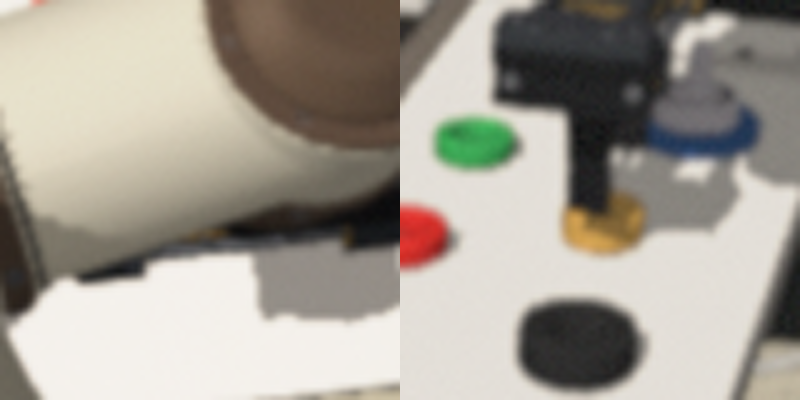

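```bash
python3 -m handwheel '[0,0,-1,0,0,0,-1,0,0,0,-0.6,0,0,0,-0.2,0,0,0,0,0]'
```

```text
clock: 9.18
position: [0.4467, -0.065, 0.0085]
tcp_rot: [[-0.002, -0.0, -1.0], [1.0, -0.0, -0.002], [-0.0, -1.0, 0.0]]
ft_force: [-0.9, 0.3, 0.6]
grip_width: 0.0739
```

```bash
python3 -m handwheel '[0,0,-0.3,0,0,0,-0.15,0,0,0,0,0]'
python3 -m handwheel '[0,0,0,0,0,0,0,0,0,0,0,0,0,0,0,0,0,0,0,0,0,0,0,0,0,0,0,0]' 1 20
python3 -m handwheel '[0,0,1,0,0,0,2,0,0,0,2,0,0,0,2.5,0,0,0,2.5,0,0,0,0,0]'
```

```text
clock: 9.43
position: [0.4468, -0.0647, 0.0041]
tcp_rot: [[-0.003, 0.0, -1.0], [1.0, 0.0, -0.003], [0.0, -1.0, -0.0]]
ft_force: [0.2, -0.9, -0.4]
grip_width: 0.0741
clock: 10.02
position: [0.4469, -0.0647, 0.0041]
tcp_rot: [[-0.003, 0.0, -1.0], [1.0, 0.0, -0.003], [0.0, -1.0, -0.0]]
ft_force: [-0.6, 0.4, 0.9]
grip_width: 0.0404
clock: 10.52
position: [0.4498, -0.0644, 0.1083]
tcp_rot: [[-0.004, 0.009, -1.0], [1.0, 0.001, -0.004], [0.001, -1.0, -0.009]]
ft_force: [0.9, -0.1, -1.9]
grip_width: 0.0407
```

```bash
python3 -m handwheel '[-0.4,-2.5,0,0,-0.4,-2.5,0,0,-0.4,-2.5,0,0,-0.4,-2.5,0,0,-0.45,-2.5,0,0,0,-2.4,0,0,0,0,0,0,0,0,0,0]'
python3 snap.py b2 .426 -.214 .07
```

```text
clock: 11.18
position: [0.4253, -0.2144, 0.103]
tcp_rot: [[0.0, -0.002, -1.0], [1.0, 0.001, 0.0], [0.001, -1.0, 0.002]]
ft_force: [-0.3, -0.0, -2.6]
grip_width: 0.0408
top origin 392 187
side origin 338 118
```

View pics/b2.png

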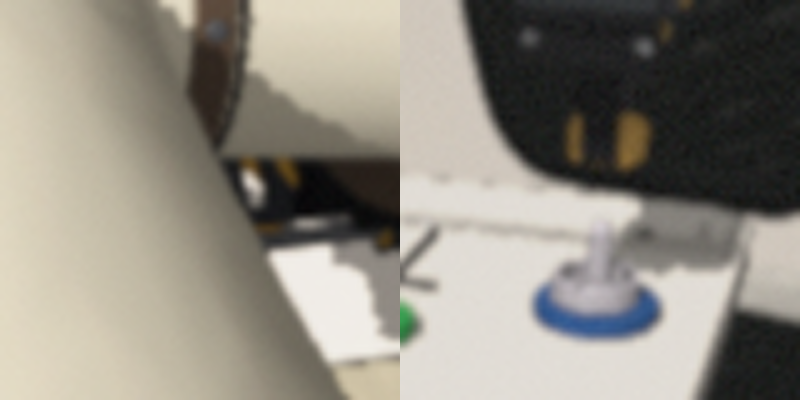

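Brass hangs over the pin (crop 609 vs 600, ~5 of it perspective). I'll shift +1 mm in x and lower.

```bash
python3 -m handwheel '[0.1,0,-2,0,0,0,-1.5,0,0,0,-1.5,0,0,0,-1,0,0,0,-0.4,0,0,0,0,0,0,0,0,0]'
```

```text
clock: 11.87
position: [0.4277, -0.2132, 0.0402]
tcp_rot: [[-0.004, 0.0, -1.0], [1.0, -0.0, -0.004], [-0.0, -1.0, -0.0]]
ft_force: [0.2, 0.2, -1.5]
grip_width: 0.0402
```

```bash
python3 -m handwheel '[0,0,-0.5,0,0,0,-0.2,0,0,0,0,0,0,0,0,0]'
python3 -m handwheel '[0,0,0,0,0,0,0,0,0,0,0,0,0,0,0,0]' -0.7
python3 -m handwheel '[0,0,1,0,0,0,2,0,0,0,2.5,0,0,0,1.5,0,0,0,0,0]'
python3 snap.py b3 .4255 -.214 .03
```

```text
clock: 12.2
position: [0.4273, -0.2137, 0.0332]
tcp_rot: [[-0.003, 0.0, -1.0], [1.0, -0.0, -0.003], [-0.0, -1.0, -0.0]]
ft_force: [-0.9, -0.0, -0.8]
grip_width: 0.0406
clock: 12.53
position: [0.4276, -0.2138, 0.0334]
tcp_rot: [[-0.003, 0.001, -1.0], [1.0, -0.0, -0.003], [-0.0, -1.0, -0.001]]
ft_force: [0.8, -0.4, 0.2]
grip_width: 0.0598
clock: 12.95
position: [0.4298, -0.2143, 0.1065]
tcp_rot: [[-0.004, 0.008, -1.0], [1.0, -0.002, -0.004], [-0.002, -1.0, -0.008]]
ft_force: [0.1, 0.0, 0.6]
grip_width: 0.0737
top origin 387 190
side origin 337 131
```

View pics/b3.png

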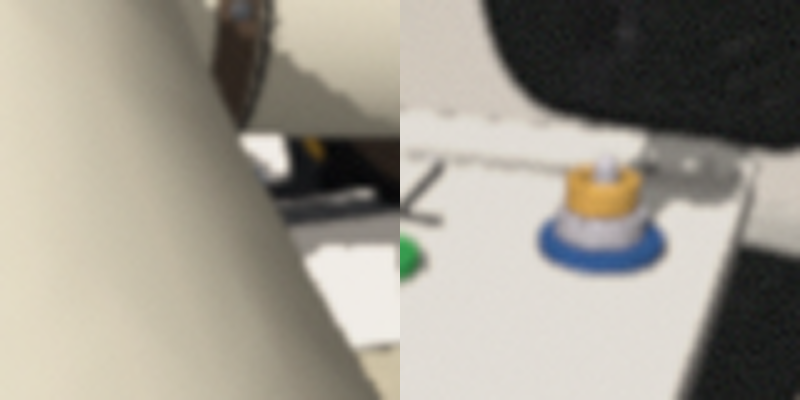

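Brass sits level on the bearing at (603,190). Next the green ring.

```bash
python3 -m handwheel '[2.3,1.3,0,0,2.3,1.3,0,0,2.3,1.3,0,0,2.3,1.3,-1,0,2.3,1.4,-2,0,0,0,-2,0,0,0,-1.5,0,0,0,0,0]'
python3 snap.py g1 .543 -.148 .02
```

```text
clock: 13.72
position: [0.5388, -0.1471, 0.033]
tcp_rot: [[-0.002, -0.01, -1.0], [1.0, 0.001, -0.002], [0.001, -1.0, 0.01]]
ft_force: [-0.0, 0.2, -0.6]
grip_width: 0.0742
top origin 349 145
side origin 292 138
```

View pics/g1.png

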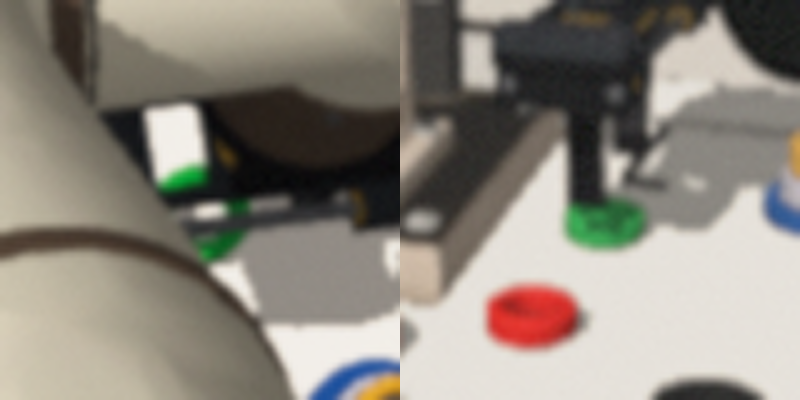

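The fingers straddle the green ring; the far finger should clear the hex key (y ≈ -0.22) by about 2 cm. Lowering.

```bash
python3 -m handwheel '[0,0,-1,0,0,0,-1,0,0,0,-0.4,0,0,0,0,0,0,0,0,0]'
```

```text
clock: 14.23
position: [0.5422, -0.1478, 0.014]
tcp_rot: [[-0.003, -0.0, -1.0], [1.0, -0.0, -0.003], [-0.0, -1.0, 0.0]]
ft_force: [0.4, 0.6, 0.4]
grip_width: 0.0743
```

```bash
python3 -m handwheel '[0,0,-0.6,0,0,0,-0.4,0,0,0,0,0,0,0,0,0]'
python3 -m handwheel '[0,0,0,0,0,0,0,0,0,0,0,0,0,0,0,0,0,0,0,0,0,0,0,0,0,0,0,0]' 1 20
```

```text
clock: 14.57
position: [0.5421, -0.1477, 0.0038]
tcp_rot: [[-0.003, -0.001, -1.0], [1.0, -0.0, -0.003], [-0.0, -1.0, 0.001]]
ft_force: [0.5, -0.2, -0.1]
grip_width: 0.0741
clock: 15.15
position: [0.5424, -0.1477, 0.0041]
tcp_rot: [[-0.003, 0.0, -1.0], [1.0, 0.0, -0.003], [0.0, -1.0, -0.0]]
ft_force: [0.4, 0.2, 0.8]
grip_width: 0.0442
```

```bash
python3 -m handwheel '[0,0,1,0,0,0,2,0,0,0,2.5,0,0,0,3,0,0,0,2,0,0,0,0,0]'
python3 -m handwheel '[-2.3,-1.3,0,0,-2.3,-1.3,0,0,-2.3,-1.3,0,0,-2.3,-1.3,0,0,-2.3,-1.4,0,0,0,0,0,0,0,0,0,0,0,0,0,0]'
python3 snap.py g2 .426 -.214 .07
```

```text
clock: 15.65
position: [0.5455, -0.1481, 0.1148]
tcp_rot: [[-0.004, 0.01, -1.0], [1.0, -0.001, -0.004], [-0.001, -1.0, -0.01]]
ft_force: [0.0, 0.1, -0.4]
grip_width: 0.0447
clock: 16.32
position: [0.4278, -0.2138, 0.1093]
tcp_rot: [[-0.003, 0.001, -1.0], [1.0, -0.0, -0.003], [-0.0, -1.0, -0.001]]
ft_force: [0.0, -0.0, -1.1]
grip_width: 0.0447
top origin 392 187
side origin 338 118
```

View pics/g2.png

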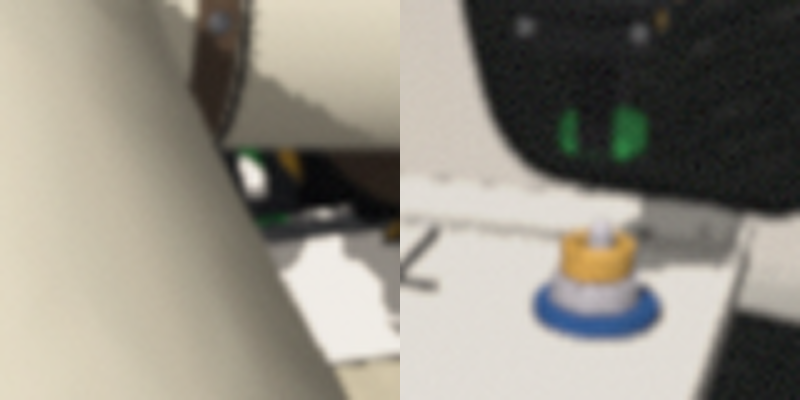

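Green is centred over the pin (604 vs 600, matching the perspective shift). Lowering.

```bash
python3 -m handwheel '[0,0,-2,0,0,0,-1.5,0,0,0,-1,0,0,0,-0.6,0,0,0,0,0,0,0,0,0]'
```

```text
clock: 16.92
position: [0.4279, -0.2135, 0.058]
tcp_rot: [[-0.004, -0.0, -1.0], [1.0, -0.0, -0.004], [-0.0, -1.0, 0.0]]
ft_force: [0.6, 1.0, 0.3]
grip_width: 0.0448
```

```bash
python3 -m handwheel '[0,0,-0.35,0,0,0,-0.15,0,0,0,0,0,0,0,0,0]'
python3 -m handwheel '[0,0,0,0,0,0,0,0,0,0,0,0,0,0,0,0]' -0.7
python3 -m handwheel '[0,0,1,0,0,0,2,0,0,0,2.5,0,0,0,0,0]'
python3 snap.py g3 .4255 -.214 .03
```

```text
clock: 17.25
position: [0.4275, -0.2137, 0.0533]
tcp_rot: [[-0.003, 0.001, -1.0], [1.0, -0.0, -0.003], [-0.0, -1.0, -0.001]]
ft_force: [0.1, -0.3, -0.4]
grip_width: 0.0444
clock: 17.58
position: [0.4274, -0.2138, 0.0532]
tcp_rot: [[-0.003, 0.0, -1.0], [1.0, -0.0, -0.003], [-0.0, -1.0, -0.0]]
ft_force: [-0.6, -0.6, 0.7]
grip_width: 0.0633
clock: 17.92
position: [0.4304, -0.2145, 0.1123]
tcp_rot: [[-0.004, 0.009, -1.0], [1.0, -0.003, -0.004], [-0.003, -1.0, -0.009]]
ft_force: [-0.1, -0.0, 1.0]
grip_width: 0.0732
top origin 387 190
side origin 337 131
```

View pics/g3.png

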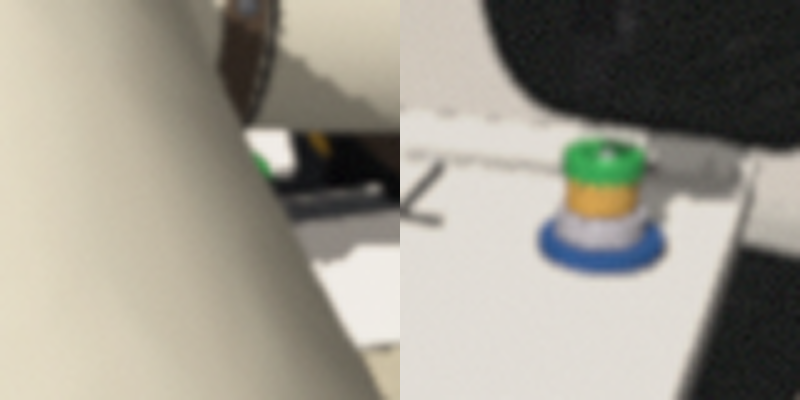

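The blue stack is complete: bearing, brass, green, pin tip visible in the bore at (607,152). Now the black rubber ring.

```bash
python3 -m handwheel '[0,3.5,0,0,0,3.5,0,0,0,3.5,0,0,0,3.5,0,0,0,3.5,0,0,0,3.5,0,0,0,3.5,0,0,0,3.6,0,0]'
python3 -m handwheel '[0,0,-1,0,0,0,-2,0,0,0,-2,0,0,0,-1.5,0,0,0,0,0,0,0,0,0]'
python3 snap.py r1 .427 .067 .02
```

```text
clock: 18.68
position: [0.4262, 0.0686, 0.1072]
tcp_rot: [[-0.003, -0.002, -1.0], [1.0, -0.001, -0.003], [-0.001, -1.0, 0.002]]
ft_force: [2.0, 0.0, 0.2]
grip_width: 0.074
clock: 19.18
position: [0.4264, 0.0668, 0.0421]
tcp_rot: [[-0.003, -0.003, -1.0], [1.0, -0.002, -0.003], [-0.002, -1.0, 0.003]]
ft_force: [0.5, 0.1, 1.0]
grip_width: 0.0744
top origin 264 205
side origin 313 178
```

View pics/r1.png

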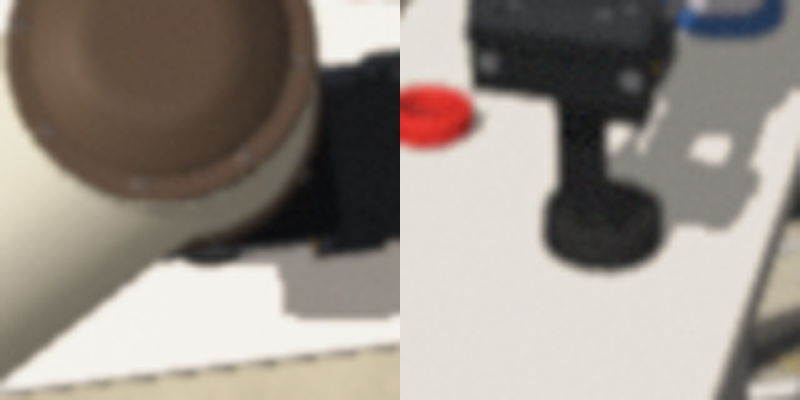

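```bash
python3 -m handwheel '[0,0.05,-1,0,0,0,-1,0,0,0,-0.9,0,0,0,-0.3,0,0,0,0,0,0,0,0,0]'
```

```text
clock: 19.78
position: [0.4278, 0.068, 0.0117]
tcp_rot: [[-0.003, 0.001, -1.0], [1.0, 0.001, -0.003], [0.001, -1.0, -0.001]]
ft_force: [-0.9, 1.1, 0.1]
grip_width: 0.0739
```

```bash
python3 -m handwheel '[0,0,-0.5,0,0,0,-0.25,0,0,0,0,0,0,0,0,0]'
python3 -m handwheel '[0,0,0,0,0,0,0,0,0,0,0,0,0,0,0,0,0,0,0,0,0,0,0,0]' 1 20
python3 -m handwheel '[0,0,1,0,0,0,2,0,0,0,2.5,0,0,0,3,0,0,0,2,0,0,0,0,0]'
python3 snap.py r2 .427 .067 .11
```

```text
clock: 20.12
position: [0.4272, 0.0678, 0.0035]
tcp_rot: [[-0.003, -0.0, -1.0], [1.0, -0.0, -0.003], [-0.0, -1.0, 0.0]]
ft_force: [0.8, 0.3, -0.6]
grip_width: 0.0738
clock: 20.62
position: [0.4274, 0.0678, 0.0036]
tcp_rot: [[-0.003, 0.0, -1.0], [1.0, 0.0, -0.003], [0.0, -1.0, -0.0]]
ft_force: [-0.6, 0.3, 0.6]
grip_width: 0.0533
clock: 21.12
position: [0.4299, 0.069, 0.1125]
tcp_rot: [[-0.004, 0.008, -1.0], [1.0, 0.004, -0.004], [0.004, -1.0, -0.008]]
ft_force: [0.5, 0.2, -1.6]
grip_width: 0.0526
top origin 263 200
side origin 314 142
```

View pics/r2.png

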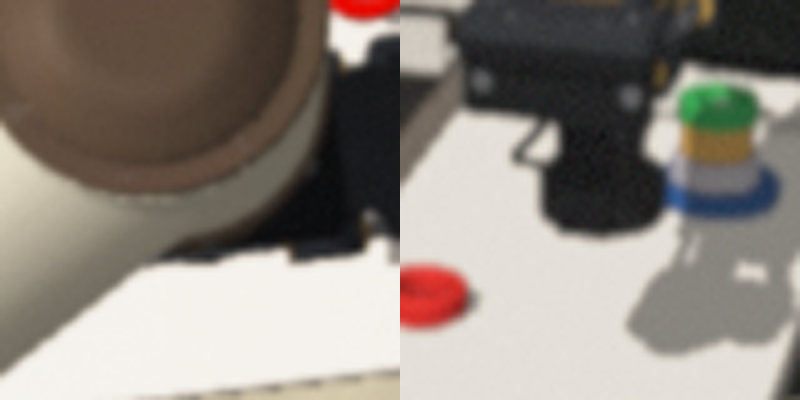

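The rubber ring is held and lifted. Carrying to the yellow post.

```bash
python3 -m handwheel '[0.2,3.2,0,0,0.2,3.2,0,0,0.2,3.2,0,0,0.2,3.2,0,0,0,3.2,0,0,0,3.2,0,0,0,3.2,0,0,0,1.5,0,0]'
python3 -m handwheel '[0,0,0,0,0,0,0,0]'
python3 snap.py r3 .4355 .307 .07
python3 - <<'E'
from h import *
s=bot.get_state()['position'];print(s,proj('side',s+[0,0,.0075]),proj('side',(.4355,.307,.062)))
E
```

```text
clock: 21.88
position: [0.4348, 0.3094, 0.1064]
tcp_rot: [[-0.005, -0.001, -1.0], [1.0, -0.002, -0.005], [-0.002, -1.0, 0.001]]
ft_force: [-0.1, -0.1, -0.3]
grip_width: 0.053
clock: 22.05
position: [0.4342, 0.3061, 0.1066]
tcp_rot: [[-0.003, -0.003, -1.0], [1.0, -0.003, -0.003], [-0.003, -1.0, 0.003]]
ft_force: [0.1, -0.4, -1.7]
grip_width: 0.0531
top origin 152 212
side origin 274 218
[0.43451929 0.30506822 0.10736781] [315.07653316 235.51034882] [314.62262651 262.6954815 ]
```

View pics/r3.png

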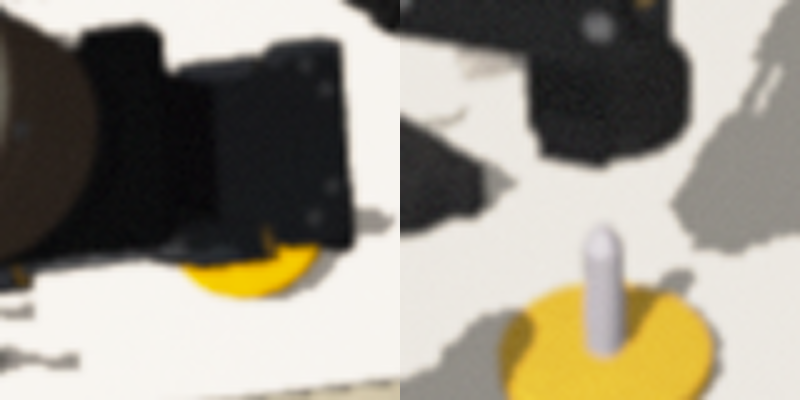

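```bash
python3 -m handwheel '[0.2,0.2,-2,0,0,0,-1.5,0,0,0,-1,0,0,0,0,0]'; python3 -m handwheel '[0,0,-1,0,0,0,-1,0,0,0,-1,0,0,0,-0.6,0,0,0,0,0,0,0,0,0]'
```

```text
clock: 22.48
position: [0.4361, 0.3062, 0.0613]
tcp_rot: [[-0.001, -0.004, -1.0], [1.0, -0.004, -0.001], [-0.004, -1.0, 0.004]]
ft_force: [-0.8, -0.8, -0.6]
grip_width: 0.053
clock: 22.98
position: [0.4372, 0.3087, 0.0271]
tcp_rot: [[-0.003, -0.001, -1.0], [1.0, -0.001, -0.003], [-0.001, -1.0, 0.001]]
ft_force: [1.0, 0.1, -0.8]
grip_width: 0.0531
```

```bash
python3 -m handwheel '[0,-0.1,-0.6,0,0,0,-0.4,0,0,0,0,0,0,0,0,0]'
python3 -m handwheel '[0,0,0,0,0,0,0,0,0,0,0,0,0,0,0,0]' -0.7
python3 -m handwheel '[0,0,1,0,0,0,2,0,0,0,3,0,0,0,3,0,0,0,0,0]'
python3 snap.py r4 .4355 .307 .03
```

```text
clock: 23.32
position: [0.4372, 0.3077, 0.0174]
tcp_rot: [[-0.003, -0.0, -1.0], [1.0, -0.0, -0.003], [-0.0, -1.0, 0.0]]
ft_force: [1.0, 0.4, -0.8]
grip_width: 0.053
clock: 23.65
position: [0.4375, 0.308, 0.0179]
tcp_rot: [[-0.003, 0.0, -1.0], [1.0, 0.001, -0.003], [0.001, -1.0, -0.0]]
ft_force: [-0.6, -0.4, -1.7]
grip_width: 0.0705
clock: 24.07
position: [0.4404, 0.3108, 0.1145]
tcp_rot: [[-0.005, 0.009, -1.0], [1.0, 0.009, -0.005], [0.009, -1.0, -0.009]]
ft_force: [0.7, 0.7, 0.7]
grip_width: 0.0738
top origin 158 214
side origin 274 237
```

View pics/r4.png

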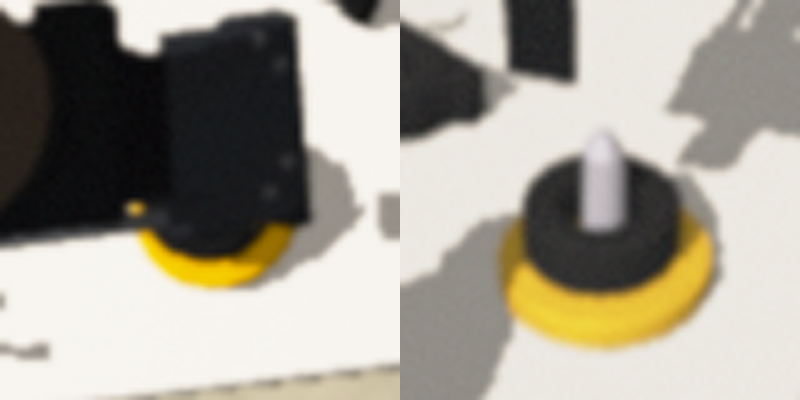

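The rubber ring lies flat on the yellow base around the pin, at (601,215). Now the red ring.

```bash
python3 -m handwheel '[0.5,-3.3,0,0,0.5,-3.3,0,0,0.5,-3.3,0,0,0.5,-3.3,0,0,1,-3.3,0,0,1,-3.3,0,0,1,-3.3,0,0,1,-3.3,0,0]'
python3 -m handwheel '[1.5,-3.2,0,0,1.5,-3.2,0,0,1.6,0,-1,0,0,0,-2,0,0,0,-2,0,0,0,-1.5,0,0,0,0,0,0,0,0,0]'
python3 snap.py d1 .543 -.02 .02
```

```text
clock: 24.83
position: [0.4966, 0.0419, 0.1068]
tcp_rot: [[-0.003, -0.002, -1.0], [1.0, -0.001, -0.003], [-0.001, -1.0, 0.002]]
ft_force: [1.1, 0.5, -0.1]
grip_width: 0.0741
clock: 25.5
position: [0.5422, -0.0206, 0.0414]
tcp_rot: [[-0.003, -0.004, -1.0], [1.0, -0.001, -0.003], [-0.001, -1.0, 0.004]]
ft_force: [-0.1, -0.2, 0.2]
grip_width: 0.0739
top origin 295 152
side origin 277 156
```

View pics/d1.png

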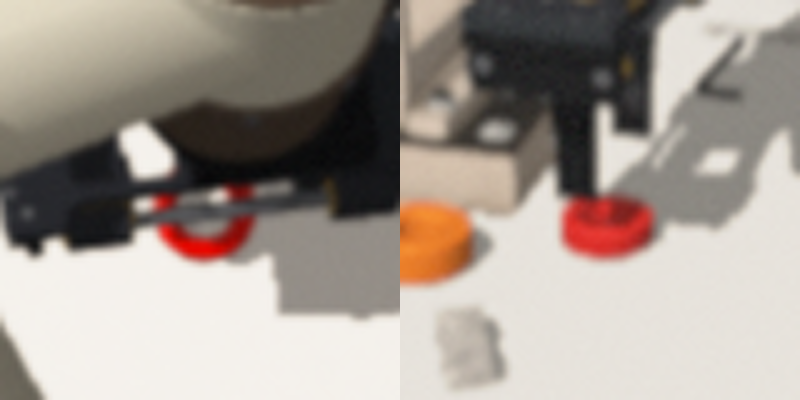

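The red ring is between the fingers in both views, well clear of the orange look-alike and the gauge block.

```bash
python3 -m handwheel '[0,0,-1,0,0,0,-1,0,0,0,-0.9,0,0,0,-0.3,0,0,0,0,0,0,0,0,0]'
```

```text
clock: 26.1
position: [0.5432, -0.0202, 0.0102]
tcp_rot: [[-0.003, -0.001, -1.0], [1.0, -0.0, -0.003], [-0.0, -1.0, 0.001]]
ft_force: [-0.2, -0.0, -0.4]
grip_width: 0.0736
```

```bash
python3 -m handwheel '[0,0,-0.4,0,0,0,-0.2,0,0,0,0,0,0,0,0,0]'
python3 -m handwheel '[0,0,0,0,0,0,0,0,0,0,0,0,0,0,0,0,0,0,0,0,0,0,0,0,0,0,0,0]' 1 20
python3 -m handwheel '[0,0,1,0,0,0,2,0,0,0,2.5,0,0,0,3,0,0,0,2,0,0,0,0,0]'
python3 snap.py d2 .543 -.02 .11
```

```text
clock: 26.43
position: [0.5433, -0.0202, 0.0046]
tcp_rot: [[-0.003, -0.0, -1.0], [1.0, -0.0, -0.003], [-0.0, -1.0, 0.0]]
ft_force: [0.2, -0.2, 0.0]
grip_width: 0.0745
clock: 27.02
position: [0.5434, -0.0202, 0.0046]
tcp_rot: [[-0.003, 0.0, -1.0], [1.0, 0.0, -0.003], [0.0, -1.0, -0.0]]
ft_force: [0.0, -0.2, -0.1]
grip_width: 0.0458
clock: 27.52
position: [0.5465, -0.0198, 0.1152]
tcp_rot: [[-0.004, 0.01, -1.0], [1.0, 0.001, -0.004], [0.001, -1.0, -0.01]]
ft_force: [0.2, 0.5, 0.4]
grip_width: 0.046
top origin 297 141
side origin 277 123
```

View pics/d2.png

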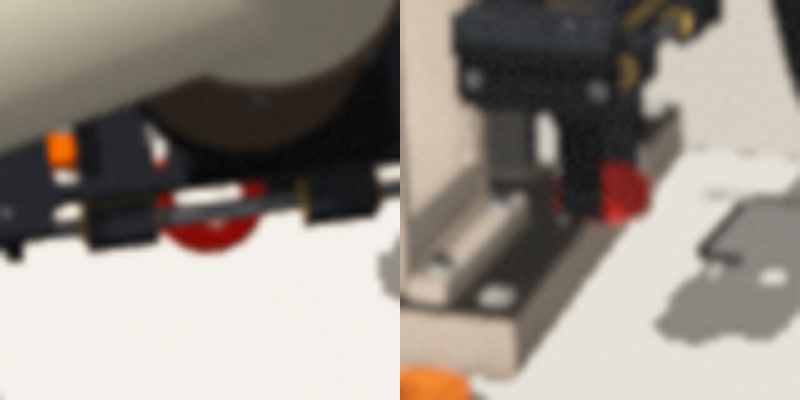

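```bash
python3 -m handwheel '[-1.6,3.2,0,0,-1.5,3.2,0,0,-1.5,3.3,0,0,-1,3.3,0,0,-1,3.3,0,0,-1,3.3,0,0,-1,3.3,0,0,-0.5,3.3,0,0]'
python3 -m handwheel '[-0.5,3.3,0,0,-0.5,3.3,0,0,-0.5,0,0,0,0,0,0,0,0,0,0,0,0,0,0,0]'
python3 snap.py d3 .4355 .307 .07
python3 - <<'E'
from h import *
s=bot.get_state()['position'];print(s,proj('side',s+[0,0,.0035]),proj('side',(.4355,.307,.062)))
E
```

```text
clock: 28.28
position: [0.45, 0.2423, 0.1083]
tcp_rot: [[-0.003, -0.003, -1.0], [1.0, -0.002, -0.003], [-0.002, -1.0, 0.003]]
ft_force: [1.2, 0.1, -0.6]
grip_width: 0.0461
clock: 28.78
position: [0.437, 0.3064, 0.1088]
tcp_rot: [[-0.002, -0.001, -1.0], [1.0, -0.002, -0.002], [-0.002, -1.0, 0.001]]
ft_force: [0.1, 0.1, -1.3]
grip_width: 0.0463
top origin 152 212
side origin 274 218
[0.43744654 0.30653145 0.10930403] [313.10281592 236.75172676] [314.62262651 262.6954815 ]
```

View pics/d3.png

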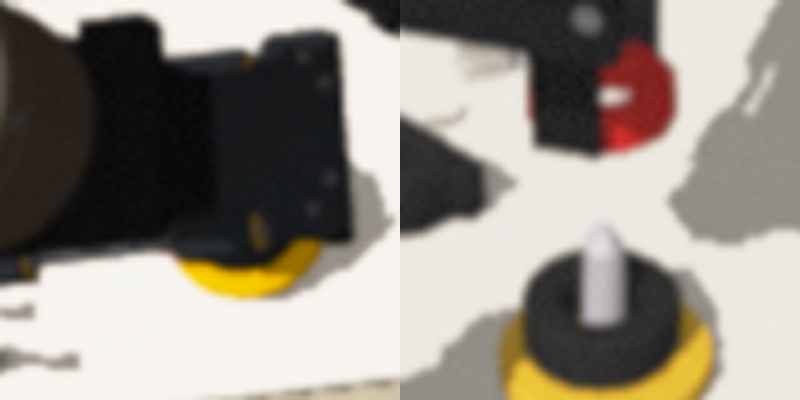

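The red ring looks taller than expected in this view, so I'll check whether it is tilted.

```bash
python3 - <<'E'
from h import *
s=bot.get_state()['position']
a=np.linspace(0,2*np.pi,60)
for off in(.0015,.0,.004):
  P=np.array([proj('side',s+np.array([.025*np.cos(t),.025*np.sin(t),z-.0046])) for t in a for z in(0,.016)])
  break
print('expected x',P[:,0].min(),P[:,0].max(),'y',P[:,1].min(),P[:,1].max())
im=cv2.imread('pics/d3_side.png');h,sv,v=cv2.split(cv2.cvtColor(im,cv2.COLOR_BGR2HSV))
m=(((h<7)|(h>172))&(sv>110)).astype(np.uint8)
ys,xs=np.nonzero(m[218:260,285:345]);print(xs.min()+285,xs.max()+285,ys.min()+218,ys.max()+218)
cv2.imwrite('pics/d3z.png',cv2.resize(im[215:260,290:340],None,fx=12,fy=12,interpolation=cv2.INTER_CUBIC))
E
```

```text
expected x 297.5757149256848 328.44134584301065 y 224.82783435517257 249.55687191040673
313 328 226 247
```

View pics/d3z.png

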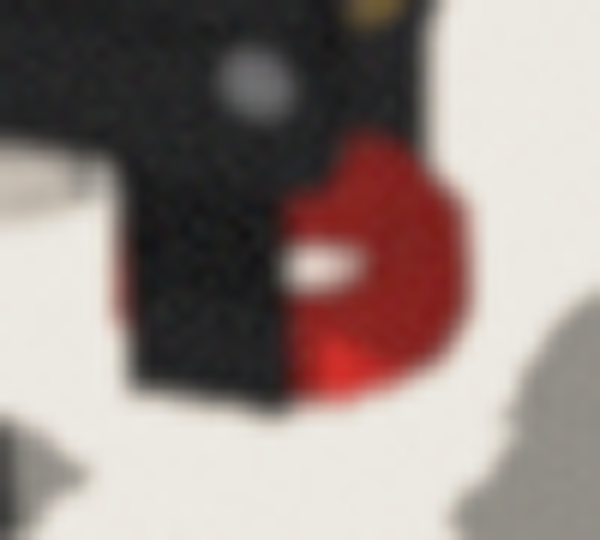

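Predicted rows 225–250 and columns 298–328, observed 226–248 and 299–329, so it is flat and centred within ~2 mm. Lowering.

```bash
python3 -m handwheel '[0,0.1,-2,0,0,0,-1.5,0,0,0,-1,0,0,0,-1,0,0,0,-0.7,0,0,0,0,0,0,0,0,0]'
```

```text
clock: 29.47
position: [0.4375, 0.3087, 0.0475]
tcp_rot: [[-0.003, -0.0, -1.0], [1.0, -0.0, -0.003], [-0.0, -1.0, 0.0]]
ft_force: [0.1, 0.7, -0.2]
grip_width: 0.0459
```

```bash
python3 -m handwheel '[0,-0.1,-0.5,0,0,0,-0.3,0,0,0,0,0,0,0,0,0]'
python3 -m handwheel '[0,0,0,0,0,0,0,0,0,0,0,0,0,0,0,0]' -0.7
python3 -m handwheel '[0,0,1,0,0,0,2,0,0,0,3,0,0,0,3,0,-1,-4,2,0,-1,-4,1,0,0,-4,0,0,0,-4,0,0]'
python3 -m handwheel '[0,-4,0,0,0,-4,0,0,0,-4,0,0,0,-4,0,0,0,-4,0,0,0,-4,0,0,0,-4,0,0,0,-4,0,0]'
python3 -m handwheel '[-2,-4,0,0,-2,-4,0,0,-2,-4,0,0,-2,-4,0,0,-2,-4,0,0,-2,-3,0,0,0,-3,0,0,0,0,0,0]'
python3 snap.py f1 .4355 .307 .03; python3 snap.py f2 .4255 -.214 .03
```

```text
clock: 29.8
position: [0.4373, 0.3078, 0.0396]
tcp_rot: [[-0.003, 0.0, -1.0], [1.0, 0.0, -0.003], [0.0, -1.0, -0.0]]
ft_force: [0.7, 0.2, -0.1]
grip_width: 0.0461
clock: 30.13
position: [0.4374, 0.3079, 0.0397]
tcp_rot: [[-0.003, 0.0, -1.0], [1.0, 0.0, -0.003], [0.0, -1.0, -0.0]]
ft_force: [-0.1, 0.7, -0.1]
grip_width: 0.065
clock: 30.8
position: [0.4181, 0.1511, 0.1594]
tcp_rot: [[-0.005, 0.003, -1.0], [1.0, 0.002, -0.005], [0.002, -1.0, -0.003]]
ft_force: [0.2, -0.2, -0.0]
grip_width: 0.0742
clock: 31.47
position: [0.4181, -0.1698, 0.1587]
tcp_rot: [[-0.003, 0.002, -1.0], [1.0, -0.0, -0.003], [-0.0, -1.0, -0.002]]
ft_force: [1.1, -0.1, 0.1]
grip_width: 0.0738
clock: 32.13
position: [0.3047, -0.4187, 0.1585]
tcp_rot: [[0.002, 0.001, -1.0], [1.0, -0.003, 0.002], [-0.003, -1.0, -0.001]]
ft_force: [0.8, -0.5, 0.6]
grip_width: 0.0737
top origin 158 214
side origin 274 237
top origin 387 190
side origin 337 131
```

View pics/f1.png

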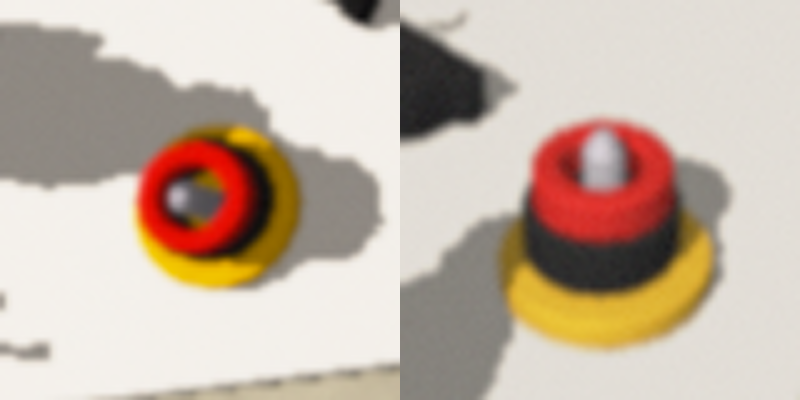

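View pics/f2.png

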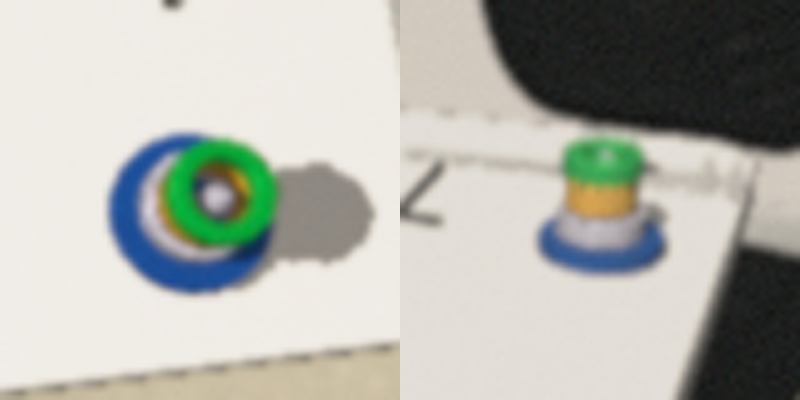

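View pics/f2_top.png

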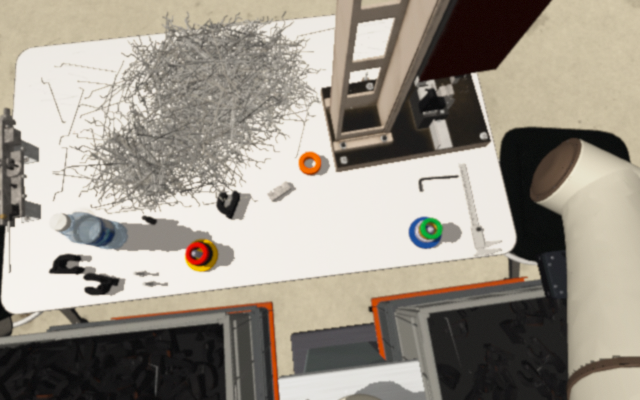

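```bash
python3 - <<'E'
from h import *
a=cv2.imread('pics/f2_top.png');b=cv2.imread('pics/top0.png')
hs=cv2.split(cv2.cvtColor(a,cv2.COLOR_BGR2HSV));h,s,v=hs
red=hull((((h<5)|(h>172))&(s>110)).astype(np.uint8),(180,232,222,275));gr=hull(((h>45)&(h<85)&(s>90)).astype(np.uint8),(405,210,450,255))
# mid-heights and top-face heights
print('red',ray('top',red[0],.045).round(4),'green',ray('top',gr[0],.059).round(4))
S=cv2.imread('pics/f2_side.png');h,s,v=cv2.split(cv2.cvtColor(S,cv2.COLOR_BGR2HSV))
red=hull((((h<7)|(h>172))&(s>110)).astype(np.uint8),(290,245,340,300));gr=hull(((h>45)&(h<85)&(s>90)).astype(np.uint8),(360,150,400,180))
print('side red',ray('side',red[0],.042).round(4),'green',ray('side',gr[0],.056).round(4))
for n,(x0,y0,x1,y1) in dict(clip=(212,185,245,222),gauge=(265,175,297,205),hex=(415,172,458,194)).items():
    print(n,'mean abs diff',cv2.absdiff(a[y0:y1,x0:x1],b[y0:y1,x0:x1]).mean().round(2))
print(bot.get_state()['qvel'].round(2))
E
```

```text
red [0.4363 0.3038 0.045 ] green [ 0.4268 -0.2139  0.059 ]
side red [0.4356 0.3108 0.042 ] green [ 0.4272 -0.2124  0.056 ]
clip mean abs diff 1.58
gauge mean abs diff 1.63
hex mean abs diff 1.52
[ 1.13 -0.38 -0.45  0.19  0.26  0.  ]
```

```bash
python3 -m handwheel '[0,0,0,0,0,0,0,0,0,0,0,0,0,0,0,0]'; python3 -c "
from cell import bot
print(bot.finish_job())"
```

```text
clock: 32.67
position: [0.3056, -0.4136, 0.1578]
tcp_rot: [[-0.004, 0.0, -1.0], [1.0, -0.0, -0.004], [-0.0, -1.0, -0.0]]
ft_force: [-0.3, 0.0, -0.4]
grip_width: 0.0742
the job is handed in; nothing more can be done
None
```

Both posts are loaded and the job was handed in at about 33 s of the 112 s allowed. The blue post has the bearing, the brass spacer and the green ring on top. The yellow post has the black rubber ring with the red ring on top.

- **Stacks:** The last pictures show both stacks flat, with the pin through the top rings and the gripper well clear. I judged flatness and height by eye, not from a separate measurement. The green ring measured within about 2 mm of the blue pin in both views.
- **Disagreement:** For the red ring the top view gave y = 0.304 and the side view y = 0.311, with the pin at about 0.307. That puts it about 4 mm off at most, against the 10 mm limit.
- **Bystanders:** The clip, gauge block and hex key look unchanged from the first picture (only image noise). The orange ring still lies where it was.
- **Grip reading:** The reported finger opening on each ring was 2–4 mm below its diameter. No ring slipped, so I left it.

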